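# Close the packing jig's sliding stop on a gift box and let it catch its notch

## Robot

A 6-joint arm with a two-finger parallel gripper is mounted at the origin on a cart in front of the work surface, level with it; the furniture and walls round the work are solid. World frame = base frame: x ahead of the robot, y to its left, z up, the work surface at z = 0. Lengths are in m, angles in rad, forces in N, time in s.
With the tool pointing down it reaches from about 0.275 to 0.725 m from the base axis. Payload 15.9 kg.
Tool frame: the origin (TCP) lies midway between the tips of the shut fingers; the grasp point (between the pads) lies 19 mm behind it; z points along the fingers, y is the direction in which the jaws open and shut (so a half turn about z gives the same grasp; the last joint's range is limited). The gripper opens to 85 mm and grips with 20 to 120 N. Pads are 22 mm wide; open, the fingers measure 114 mm over their backs; the gripper's body (76 mm by 85 mm) begins 54 mm behind the grasp point. The pads swing forward as they close: fully open they stand 13 mm farther back than shut.
Start: joints at [-1.255, 0.213, -0.034, 1.323, 0, 1.571], TCP at [0.155, -0.475, 0.231] pointing down, gripper open.
Joint ranges: [-2.98, 2.98], [-0.74, 1.72], [-1.14, 1.35], [-2.1, 2.04], [-1.57, 1.44], [-3.14, 3.14]. Speed limits (rad/s): [1.89, 1.89, 2.39, 2.57, 3.14, 3.14].

## Interface

Orientations are given as a rotation vector (axis times angle).
In Python, from plant import ctrl gives the robot as it stands. The module is installed in compiled form; this text tells all that it offers.
- The arm moves only by the tool send_rows, never from a script. Its arguments are lists of equal length, an entry for each row: "hand": the closure in counts, from 0 (fully open) to 255 (shut); "dp": the shift along the tool's x, y, z in mm, a list of three; "spin": the turn about the tool's z in rad. In form: {"hand": [hand, ...], "dp": [[dx, dy, dz], ...], "spin": [spin, ...]}. A call has 1 to 20 rows; each row is the pose to reach, as a shift and turn from the pose measured when the call began, along the tool's axes at that moment; what a row does not reach only later rows make up. A row lasts 1/12 s, in which the tool goes at most 41.7 mm and 7.16 degrees, less where a joint would pass 70% of its speed; a pose out of reach is approached as far as the arm can. A call with a gripper value outside its range is refused whole. The fingers move at their own pace and stop on an object; "newtons" is the grip in N (left out, the last holds). Time passes only in rows, so rows that repeat a pose let the fingers close. It gives the time, the measured TCP pose, the force and the opening at its end, in the units of the state.
- ctrl.observe(): the state, without advancing time (a new reading comes with each control period).
- ctrl.get_image(name): name is "side" or "top" or "wrist"; returns a dict with "frame" (420x560x3 uint8, red, green, blue), "K" (3x3 intrinsics, pixels), "extrinsics" (4x4, takes a point from world to camera coordinates). Camera axes: x right, y down, z forward; pixel columns grow to the right and rows downward; lengths in m; the calibration is good to about 2 mm. A picture is of the moment at which its call begins. There is no depth.
- ctrl.close_job(): hands the job in, once; it reports no verdict.
The state is a dict: "clock": time; "joint_positions": joint angles; "joint_vel": joint speeds; "joint_torque": joint torques, N m; "tool_pos": TCP position; "orientation": TCP orientation; "ft_force": force on the tool from outside, world axes, zero at the start; "wrist_torque": the same for the moment, N m; "opening": finger opening in m.
Only numpy, scipy, OpenCV 4.12 (cv2) and the standard library are available. Lean on these libraries where they do the work, as an engineer would, in place of code of your own. Each camera call takes 0.05 s, during which the arm holds its last target. There are 200 camera calls.

## Task

Close the packing jig on the gift box: lift the release bar of the sliding stop, hold it up while you slide the stop against the box and press the box square and fully home against the fixed end fence, firmly but gently (hold about 10 N for a moment), then let the bar go and let the stop back just as far as the nearest notch that catches it, with the bar fully down. The notches cannot be seen well, so feel for the catch: do not crush the box, do not haul on the stop once it is caught, and leave the things lying about alone.

Things in the scene. Friction and masses are not known exactly. Their poses are not given: they have to be found in the camera images.
- jig: fixed packing jig: plywood bed 200 mm (its x) by 410 mm (its y, -165 to +245), 22 mm thick, with a 30 mm channel along its middle. Origin on the worktop under the channel, z up; the stop closes towards +y. A strip of square teeth lies in the channel, clamped elsewhere each time: the notches' places are not known, only that they repeat every 20 mm (teeth 12, gaps 8 mm).
- end_fence (a point): centre of the inner face of the fixed plywood end fence (180 mm wide, 50 mm high, at the jig's y = +225 mm), which looks to the jig's -y; the point is 45 mm above the worktop. Axes as the jig's.
- stop_face (a point): centre of the front face (140 mm wide, looks to the jig's +y) of the aluminium sliding stop, 45 mm above the worktop; its top edge is 66 mm above the worktop. Behind the face lies a block 110 mm wide, top 50 mm above the worktop, reaching 78 mm back. Axes as the jig's.
- stop_carriage (a joint): slide of the stop along the jig's +y, 0 to 0.19 m; 0 is fully open (face at the jig's y = -70 mm). It drags with about 2 N and stays where it is left. No teeth lie under the parked stop (up to 0.05); all places where it can meet the box have them. With the box home and square it meets the box at 0.150.
- bar_grip (a point): centre of the release bar's grip: a level black rubber rod, 13 mm thick, 84 mm long, along the jig's x, on two bent steel legs over the stop, 52 mm behind its front face; 106 mm above the worktop when fully down, 50 mm free below it. Moves with the stop and rises with the bar. Axes as the jig's.
- bar_handle (a joint): lift of the release bar, 0 (fully down, latch in a notch or in the toothless parking part) to 0.016 m. A damped spring drives it down: about 4 N at 0, 6 N at the top. At 0.010 the latch rides on the top of a tooth; above that the stop slides freely. Over a notch the bar, if free, drops within 0.1 s.
- pawl: steel latch tooth fixed under the release bar, in the channel, hidden by the stop: 5 mm thick along the jig's y (3 mm of play in a notch), engaging 10 mm deep. Origin at its lower end, 98 mm below the grip's centre. Hauling the stop while it is caught loads the latch; it bears at most 20 N.
- box_centre (a point): centre of the closed kraft gift box with a window lid, 234 x 145 x 62 mm, 0.3 to 0.55 kg, loose on the jig's bed between the stop and the end fence, its 234 mm along the jig's x. Its own x axis is its 234 mm length (along the jig's x, +/-, when square), z up. It slides under 2 to 5 N; pressing it with more than 25 N crushes it.
- scissors: scissors with red handles, 199 mm long, 9 mm high, lying on the worktop to the right of the jig: to be left alone
- ribbon: spool of red ribbon, 72 mm across and 32 mm high with a loose tail, lying to the left of the jig: to be left alone
- marker: marker pen 135 mm long, 16 mm thick, lying to the right of the jig: to be left alone

How it is judged:
On the way, in this order (a step that is already met when the one before it is completed fails the run):
1. the release bar is held up clear of the teeth while the stop is slid along (value of joint bar_handle above 0.0095 m and value of joint stop_carriage above 0.07 m), for 0.2 s.
2. the stop presses the box home against the end fence with at least 5 N (y of box_centre in the frame of end_fence above -0.0765 m and contact force between gift_box and stop_carriage above 5 N), for 0.05 s.
At the end, for the whole second after the job is handed in: The bar is fully down (within 3 mm), the stop is caught with at most 23 mm between it and the box's home place (one 20 mm notch and its play), the box lies flat, square within 0.05 rad and home within 5 mm against the end fence, and all is let go and at rest (value of joint bar_handle below 0.003 m and value of joint stop_carriage above 0.127 m and y of box_centre in the frame of end_fence above -0.0775 m and angle between the x axis of box_centre and the x axis of end_fence, either way round below 0.05 rad and angle between box_centre's own z axis and vertical below 0.05 rad and velocity of joint stop_carriage between -0.005 and 0.005 m/s); the robot touches nothing.
It fails at once if the box is pressed by the stop or the robot with more than 25 N (contact force between gift_box and stop_carriage above 25 N or contact force between gift_box and the arm above 25 N or contact force between gift_box and the fingers above 25 N).
It fails at once if the caught latch tooth is loaded with more than 20 N (contact force between pawl and anything else above 20 N).
It fails at once if scissors, ribbon spool or marker are shifted more than 20 mm (distance of any of scissors, ribbon, marker from where it was at the start of the episode above 0.02 m).
It also fails if it takes over 51 s, if anything falls off the work surface, if the arm or the gripper's body presses on something with over 40 N, if the wrist force passes 120 N, or if a joint passes its speed limit or range.

## Working session

There is one attempt and no reset: what is moved stays moved. The work goes in short steps, Python scripts to look and compute and a tool call to move; the robot and the scene stay as the last step left them, time stands still between calls to the robot, and variables do not carry over. Pictures are saved under pics/ and viewed, about 8 in all and at most 12, crops included, and the job is handed in when it is done.

Besides the shell and the picture viewer there is one more tool, called after "Emit:" in YAML: its name, and indented under it one key for each argument. send_rows: Moves the arm, as the interface text tells. Its arguments: {"type":"object","properties":{"hand":{"type":"array","items":{"type":"number"}},"dp":{"type":"array","items":{"type":"array","items":{"type":"number"}}},"spin":{"type":"array","items":{"type":"number"}},"newtons":{"type":"number"}},"required":["hand","dp","spin"]}

```bash
mkdir -p pics
python3 - <<'E'
from plant import ctrl
import cv2,numpy as np,pickle
s=ctrl.observe();print({k:np.round(v,3) for k,v in s.items()})
d={}
for n in("top","side"):
    g=ctrl.get_image(n);d[n]=g;print(n,g["K"].round(1).tolist(),g["extrinsics"].round(4).tolist())
    cv2.imwrite(f"pics/{n}0.png",g["frame"][:,:,::-1])
pickle.dump(d,open("im0.pkl","wb"))
E
```

```text
{'clock': np.float64(0.0), 'joint_positions': array([-1.255,  0.213, -0.035,  1.324, -0.   ,  1.571]), 'joint_vel': array([-0.001, -0.001,  0.   ,  0.001, -0.   ,  0.001]), 'joint_torque': array([-3.0000e-03, -6.8616e+01,  4.8712e+01,  1.7000e-02, -0.0000e+00,
        0.0000e+00]), 'tool_pos': array([ 0.155, -0.475,  0.231]), 'orientation': array([-3.101, -0.494,  0.   ]), 'ft_force': array([ 0.235,  0.501, -0.706]), 'wrist_torque': array([-0.021, -0.005,  0.006]), 'opening': np.float64(0.085)}
top [[399.7, 0.0, 286.2], [0.0, 399.7, 206.8], [0.0, 0.0, 1.0]] [[-0.0193, -0.9998, 0.0041, -0.0349], [-0.9802, 0.0181, -0.1972, 0.4993], [0.1971, -0.0078, -0.9804, 1.6352], [0.0, 0.0, 0.0, 1.0]]
side [[441.3, 0.0, 277.9], [0.0, 441.3, 207.7], [0.0, 0.0, 1.0]] [[0.9072, -0.4204, 0.0149, -0.4416], [-0.1368, -0.3283, -0.9346, 0.126], [0.3978, 0.8459, -0.3554, 1.2635], [0.0, 0.0, 0.0, 1.0]]
```

View pics/top0.png

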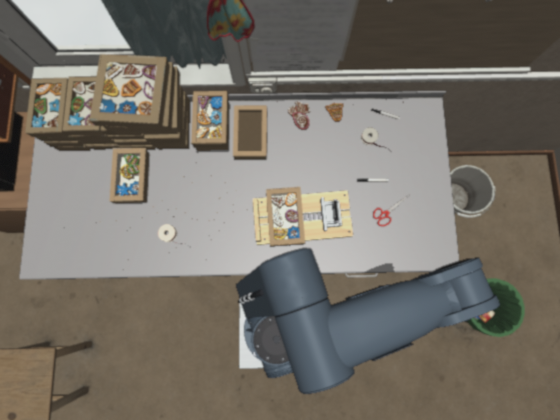

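View pics/side0.png

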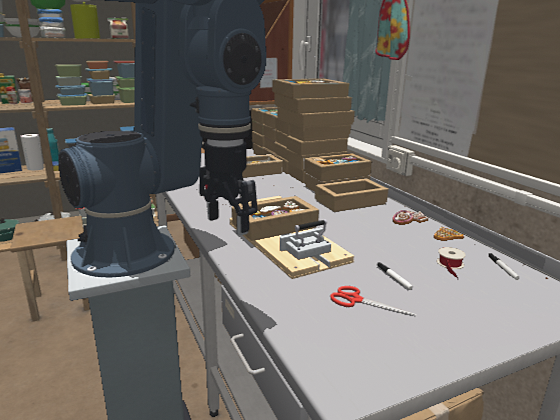

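The top view shows the jig at about x px 253–352 and y px 192–243, with the stop on the right at (332,213), the box at (284,215), and closing towards image left (world +y). The side view shows the black grip at about (311,226). I'll zoom in on both.

Run:
```python
import cv2,numpy as np,pickle
d=pickle.load(open("im0.pkl","rb"))
a=d["top"]["frame"][180:250,240:360,::-1];b=d["side"]["frame"][190:280,220:360,::-1]
a=cv2.resize(a,(720,420),interpolation=cv2.INTER_CUBIC)  # x6
b=cv2.resize(b,(700,450),interpolation=cv2.INTER_CUBIC)  # x5
cv2.imwrite("pics/ta.png",a);cv2.imwrite("pics/sb.png",b)
```

```text
(no output)
```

View pics/ta.png

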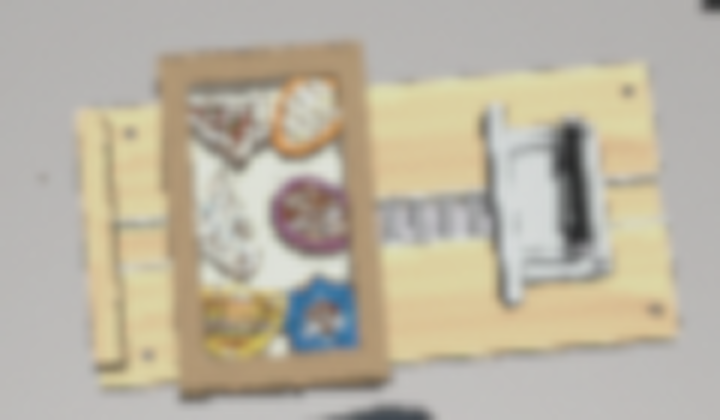

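View pics/sb.png

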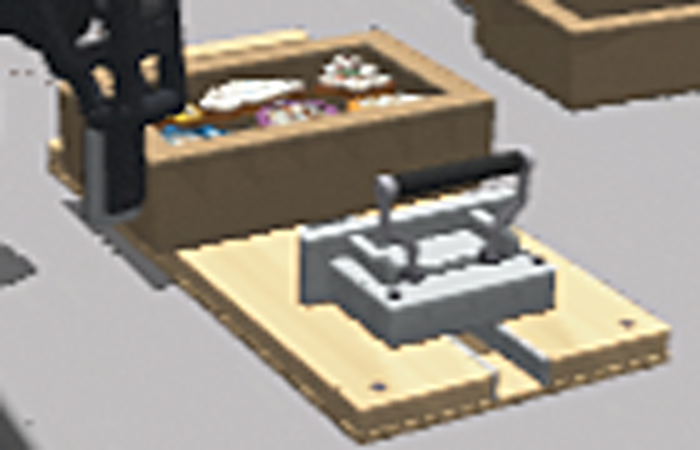

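```bash
cat > h.py <<'E'
import numpy as np,cv2
from scipy.spatial.transform import Rotation as R
def P(g): return g["K"]@g["extrinsics"][:3]
def ray(g,u,v,z):
    E=g["extrinsics"];r=E[:3,:3].T;c=-r@E[:3,3];d=r@np.linalg.solve(g["K"],[u,v,1.]);return c+d*(z-c[2])/d[2]
def tri(a,pa,b,pb):
    X=cv2.triangulatePoints(P(a),P(b),np.array(pa,float).reshape(2,1),np.array(pb,float).reshape(2,1))[:,0];return X[:3]/X[3]
E
python3 - <<'E'
from h import *;import pickle
d=pickle.load(open("im0.pkl","rb"));t,s=d["top"],d["side"]
T=lambda x,y:((x+.5)/6-.5+240,(y+.5)/6-.5+180);S=lambda x,y:((x+.5)/5-.5+220,(y+.5)/5-.5+190)
print("grip tri",tri(t,T(575,183),s,S(457,174)).round(4))
print("far end",tri(t,T(571,125),s,S(523,160)).round(4),"near",tri(t,T(577,242),s,S(388,187)).round(4))
print("grip z.106",ray(t,*T(575,183),.106).round(4),ray(s,*S(457,174),.106).round(4))
print("bed back corners tri",tri(t,T(645,65),s,S(668,332)).round(4),tri(t,T(678,340),s,S(362,410)).round(4))
c=[ray(t,*T(*p),.022) for p in((645,65),(678,340),(103,388))];print(np.round(c,4))
a=c[1]-c[0];b=c[2]-c[1];print("yaw jig x",np.arctan2(-a[1],-a[0]),"jig y",np.arctan2(b[1],b[0])-np.pi/2)
o=(c[0]+c[1])/2;print(o)
for p in((357,42),(388,380),(183,392),(160,58)):print("box",ray(t,*T(*p),.084).round(4))
print("stop face",ray(t,*T(492,108),.066).round(4),ray(t,*T(512,305),.066).round(4))
print("fence top",ray(t,*T(100,115),.072).round(4),ray(t,*T(122,365),.072).round(4))
E
```

```text
grip tri [ 0.471  -0.2447  0.1028]
far end [ 0.512 -0.244  0.104] near [ 0.4297 -0.244   0.1019]
grip z.106 [ 0.4698 -0.244   0.106 ] [ 0.4677 -0.2512  0.106 ]
bed back corners tri [ 0.5727 -0.3103  0.0168] [ 0.3742 -0.3243  0.0183]
[[ 0.5714 -0.3095  0.022 ]
 [ 0.3719 -0.3229  0.022 ]
 [ 0.3457  0.0822  0.022 ]]
yaw jig x 0.06713896406319944 jig y 0.06461109122217579
[ 0.47166408 -0.31618555  0.022     ]
box [ 0.5766 -0.0997  0.084 ]
box [ 0.3409 -0.1146  0.084 ]
box [0.3354 0.024  0.084 ]
box [0.5677 0.0373 0.084 ]
stop face [ 0.5319 -0.1936  0.066 ] [ 0.3928 -0.2023  0.066 ]
fence top [0.5306 0.08   0.072 ] [0.3558 0.0658 0.072 ]
```

Emit:
send_rows:
  hand: [0, 0, 0, 0, 0, 0, 0, 0, 0, 0, 0, 0, 0, 0]
  dp:
    - [37, -12, 0]
    - [74, -24, 0]
    - [111, -36, 0]
    - [148, -47, 0]
    - [185, -59, 0]
    - [222, -71, 5]
    - [259, -83, 10]
    - [296, -95, 16]
    - [333, -106, 21]
    - [370, -118, 31]
    - [370, -118, 31]
    - [370, -118, 31]
    - [370, -118, 31]
    - [370, -118, 31]
  spin: [0.03, 0.06, 0.1, 0.13, 0.16, 0.19, 0.22, 0.249, 0.249, 0.249, 0.249, 0.249, 0.249, 0.249]

```text
clock: 1.27
tool_pos: [0.4696, -0.2485, 0.2002]
orientation: [-3.139, -0.103, 0.001]
ft_force: [0.2, 0.1, -0.5]
opening: 0.0855
```

Run:
```python
from plant import ctrl
import cv2,numpy as np,pickle
s=ctrl.observe();print({k:np.round(s[k],4) for k in("clock","tool_pos","orientation","ft_force")})
g=ctrl.get_image("wrist");pickle.dump((s,g),open("w1.pkl","wb"));print(g["extrinsics"].round(4).tolist(),g["K"][0])
cv2.imwrite("pics/w1.png",g["frame"][:,:,::-1])
```

```text
{'clock': np.float64(1.2667), 'tool_pos': array([ 0.4696, -0.2485,  0.2002]), 'orientation': array([-3.1391e+00, -1.0340e-01,  5.0000e-04]), 'ft_force': array([ 0.2289,  0.1239, -0.484 ])}
[[0.0664, -0.9978, -0.0016, -0.2785], [-0.9523, -0.0638, 0.2983, 0.4027], [-0.2978, -0.0183, -0.9545, 0.4861], [0.0, 0.0, 0.0, 1.0]] [302.70160954   0.         278.68515043]
```

View pics/w1.png

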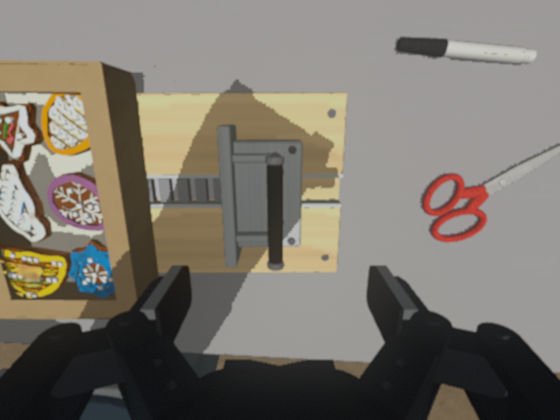

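The wrist view shows the rod from (274,158) to (275,266), the stop face's top edge from (227,126) to (231,265), the bed's back corners at (346,93) and (338,272), and tooth edges in the channel at x px 150–220.

Run:
```python
from h import *;import pickle
s,g=pickle.load(open("w1.pkl","rb"));t=pickle.load(open("im0.pkl","rb"))["top"]
T=lambda x,y:((x+.5)/6-.5+240,(y+.5)/6-.5+180)
print("rod tri",tri(g,(274.5,212),t,T(575,183)).round(4))
for n,z,ps in(("rod",.106,((274,158),(275,266))),("face",.066,((236,126),(236,265))),("bed",.022,((346,93),(338,272))),("box",.084,((104,64),(158,305)))):
  a=[ray(g,*p,z) for p in ps];print(n,np.round(a,4).tolist(),np.mean(a,0).round(4),np.arctan2(*(a[0]-a[1])[1::-1]))
row=g["frame"][180:200,140:225].astype(int).mean((0,2)).round().astype(int);print(row.tolist())
for u in(150,160,170,180,190,200,210,220):print(u,ray(g,u,190,.018).round(4))
```

```text
rod tri [ 0.4704 -0.2444  0.1029]
rod [[0.5154, -0.2413, 0.106], [0.4221, -0.248, 0.106]] [ 0.4688 -0.2446  0.106 ] 0.07111037534059157
face [[0.5359, -0.2058, 0.066], [0.3996, -0.2091, 0.066]] [ 0.4678 -0.2074  0.066 ] 0.024353739624458942
bed [[0.573, -0.3079, 0.022], [0.3752, -0.3247, 0.022]] [ 0.4741 -0.3163  0.022 ] 0.08490022201872995
box [[0.5764, -0.1043, 0.084], [0.3597, -0.1349, 0.084]] [ 0.4681 -0.1196  0.084 ] 0.140442708114194
[57, 57, 58, 58, 58, 57, 58, 64, 81, 109, 126, 116, 90, 74, 88, 124, 155, 168, 166, 156, 147, 144, 143, 144, 144, 144, 143, 142, 132, 109, 80, 72, 96, 121, 131, 124, 111, 97, 88, 85, 85, 85, 85, 85, 85, 85, 84, 78, 68, 64, 76, 94, 104, 106, 103, 95, 88, 85, 84, 84, 84, 84, 84, 84, 84, 79, 68, 67, 82, 99, 105, 106, 104, 97, 88, 84, 84, 84, 84, 84, 89, 99, 106, 108, 109]
150 [ 0.4597 -0.1063  0.018 ]
160 [ 0.4604 -0.1173  0.018 ]
170 [ 0.4612 -0.1283  0.018 ]
180 [ 0.4619 -0.1393  0.018 ]
190 [ 0.4626 -0.1503  0.018 ]
200 [ 0.4634 -0.1613  0.018 ]
210 [ 0.4641 -0.1723  0.018 ]
220 [ 0.4648 -0.1833  0.018 ]
```

Emit:
send_rows:
  hand: [0, 0, 0, 0, 0, 255, 255, 255, 255, 255, 255, 255, 255, 255, 255]
  dp:
    - [0, -3.5, 30]
    - [0, -3.5, 60]
    - [0, -3.5, 90]
    - [0, -3.5, 114]
    - [0, -3.5, 114]
    - [0, -3.5, 114]
    - [0, -3.5, 114]
    - [0, -3.5, 114]
    - [0, -3.5, 114]
    - [0, -3.5, 114]
    - [0, -3.5, 114]
    - [0, -3.5, 114]
    - [0, -3.5, 114]
    - [0, -3.5, 114]
    - [0, -3.5, 114]
  spin: [0, 0, 0, 0, 0, 0, 0, 0, 0, 0, 0, 0, 0, 0, 0]
  newtons: 50

```text
clock: 2.57
tool_pos: [0.4697, -0.2453, 0.0871]
orientation: [-3.14, -0.103, -0.001]
ft_force: [-1.1, 1.5, 6.9]
opening: 0.0116
```

Emit:
send_rows:
  hand: [255, 255, 255, 255, 255, 255]
  dp:
    - [0, 0, -4]
    - [0, 0, -8]
    - [0, 0, -13]
    - [0, 0, -14]
    - [0, 0, -14]
    - [0, 0, -14]
  spin: [0, 0, 0, 0, 0, 0]

```text
clock: 3.07
tool_pos: [0.4696, -0.2452, 0.101]
orientation: [-3.14, -0.103, -0.001]
ft_force: [1.0, 0.2, -6.6]
opening: 0.0113
```

Emit:
send_rows:
  hand: [255, 255, 255, 255, 255, 255, 255, 255, 255, 255, 255, 255]
  dp:
    - [0, -6, 0]
    - [0, -13, 0]
    - [0, -20, 0]
    - [0, -27, 0]
    - [0, -34, 0]
    - [0, -41, 0]
    - [0, -48, 0]
    - [0, -55, 0]
    - [0, -62, 0]
    - [0, -66, 0]
    - [0, -68, 0]
    - [0, -68, 0]
  spin: [0, 0, 0, 0, 0, 0, 0, 0, 0, 0, 0, 0]

```text
clock: 4.07
tool_pos: [0.4649, -0.1766, 0.1009]
orientation: [-3.139, -0.104, -0.0]
ft_force: [-3.0, 2.2, -7.1]
opening: 0.0114
```

Run:
```python
from plant import ctrl
import cv2,numpy as np,pickle
d={}
for n in("wrist","side"):
    g=ctrl.get_image(n);d[n]=g
pickle.dump((ctrl.observe(),d),open("w2.pkl","wb"))
f=d["wrist"]["frame"][:,:,::-1];s=cv2.resize(d["side"]["frame"][180:290,190:330,::-1],(534,420))
f=np.hstack([f[:,:],s])
cv2.imwrite("pics/w2.png",cv2.resize(f,(800,int(800*420/f.shape[1]))))
```

```text
(no output)
```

View pics/w2.png

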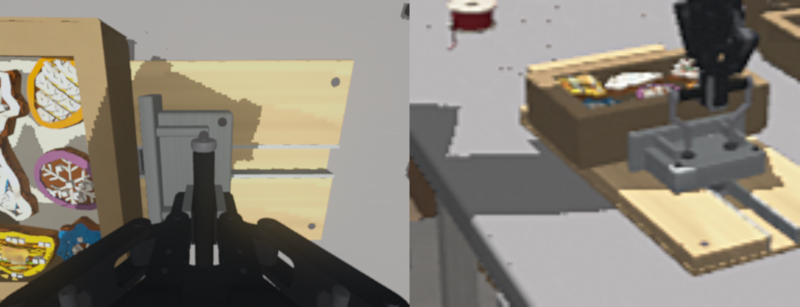

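The stop has slid with the bar up and its face is now just short of the box.

Emit:
send_rows:
  hand: [255, 255, 255, 255, 255, 255, 255, 255, 255, 255, 255, 255]
  dp:
    - [0, -3, 0]
    - [0, -6, 0]
    - [0, -9, 0]
    - [0, -12, 0]
    - [0, -15, 0]
    - [0, -18, 0]
    - [0, -21, 0]
    - [0, -24, 0]
    - [0, -27, 0]
    - [0, -30, 0]
    - [0, -33, 0]
    - [0, -36, 0]
  spin: [0, 0, 0, 0, 0, 0, 0, 0, 0, 0, 0, 0]

```text
clock: 5.17
tool_pos: [0.4624, -0.141, 0.1009]
orientation: [-3.139, -0.103, -0.0]
ft_force: [-3.7, -4.7, -6.6]
opening: 0.0111
```

Emit:
send_rows:
  hand: [255, 255, 255, 255, 255, 255, 255]
  dp:
    - [0, -2, 0]
    - [0, -4, 0]
    - [0, -6, 0]
    - [0, -8, 0]
    - [0, -9, 0]
    - [0, -10, 0]
    - [0, -11, 0]
  spin: [0, 0, 0, 0, 0, 0, 0]

```text
clock: 5.75
tool_pos: [0.4616, -0.13, 0.1009]
orientation: [-3.14, -0.103, 0.0]
ft_force: [-3.2, -4.4, -5.6]
opening: 0.0111
```

Emit:
send_rows:
  hand: [255, 255, 255, 255]
  dp:
    - [0, -1, 0]
    - [0, -2, 0]
    - [0, -3, 0]
    - [0, -4, 0]
  spin: [0, 0, 0, 0]

```text
clock: 6.08
tool_pos: [0.4614, -0.126, 0.101]
orientation: [3.14, 0.103, 0.0]
ft_force: [-2.5, -3.5, -6.3]
opening: 0.0112
```

Run:
```python
from plant import ctrl
import cv2,pickle
from h import *
g=ctrl.get_image("wrist");t=ctrl.get_image("top")
f=np.hstack([cv2.resize(g["frame"],(440,330)),cv2.resize(t["frame"][180:250,240:335],(350,258)) .repeat(1,0) if 0 else cv2.copyMakeBorder(cv2.resize(t["frame"][180:250,240:335],(350,258)),0,72,0,0,cv2.BORDER_CONSTANT)])
cv2.imwrite("pics/w3.png",f[:,:,::-1]);pickle.dump((g,t),open("w3.pkl","wb"))
```

```text
(no output)
```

View pics/w3.png

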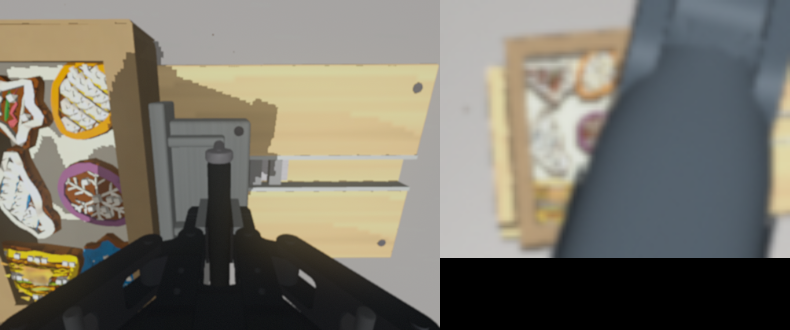

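The stop is against the box and the box is close to the fence, with only a thin strip of fence visible on the left of the top view. I'll go on in small steps and watch the force.

Emit:
send_rows:
  hand: [255, 255, 255]
  dp:
    - [0, -0.7, 0]
    - [0, -1.4, 0]
    - [0, -2, 0]
  spin: [0, 0, 0]

```text
clock: 6.43
tool_pos: [0.4612, -0.1238, 0.101]
orientation: [-3.14, -0.103, 0.0]
ft_force: [-2.9, -4.0, -6.4]
opening: 0.0113
```

Emit:
send_rows:
  hand: [255, 255, 255]
  dp:
    - [0, -0.5, 0]
    - [0, -1, 0]
    - [0, -1.5, 0]
  spin: [0, 0, 0]

```text
clock: 6.68
tool_pos: [0.4611, -0.1228, 0.101]
orientation: [3.139, 0.103, -0.0]
ft_force: [-2.0, -12.2, -6.9]
opening: 0.0115
```

Emit:
send_rows:
  hand: [255, 255, 255, 255]
  dp:
    - [0, -0.4, 0]
    - [0, -0.4, 0]
    - [0, -0.4, 0]
    - [0, -0.4, 0]
  spin: [0, 0, 0, 0]

```text
clock: 7.02
tool_pos: [0.4611, -0.1229, 0.1011]
orientation: [3.138, 0.102, -0.0]
ft_force: [-2.7, -8.2, -7.0]
opening: 0.0115
```

Emit:
send_rows:
  hand: [255, 255, 255, 255]
  dp:
    - [0, -0.5, 0]
    - [0, -0.8, 0]
    - [0, -0.8, 0]
    - [0, -0.8, 0]
  spin: [0, 0, 0, 0]

```text
clock: 7.35
tool_pos: [0.4611, -0.1229, 0.1012]
orientation: [3.136, 0.101, -0.0]
ft_force: [-2.2, -10.8, -7.8]
opening: 0.0116
```

Emit:
send_rows:
  hand: [255, 255, 255, 255]
  dp:
    - [0, -1, 0]
    - [0, -1.1, 0]
    - [0, -1.1, 0]
    - [0, -1.1, 0]
  spin: [0, 0, 0, 0]

```text
clock: 7.68
tool_pos: [0.4611, -0.1229, 0.1013]
orientation: [3.134, 0.1, -0.0]
ft_force: [-3.4, -13.2, -7.3]
opening: 0.0113
```

Run:
```python
from plant import ctrl
import cv2
t=ctrl.get_image("top")["frame"][180:250,240:335];s=ctrl.get_image("side")["frame"][170:280,190:330]
f=np=None
import numpy as np
f=np.hstack([cv2.resize(t,(400,295)),cv2.resize(s,(376,295))]);cv2.imwrite("pics/p4.png",f[:,:,::-1])
```

```text
(no output)
```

View pics/p4.png

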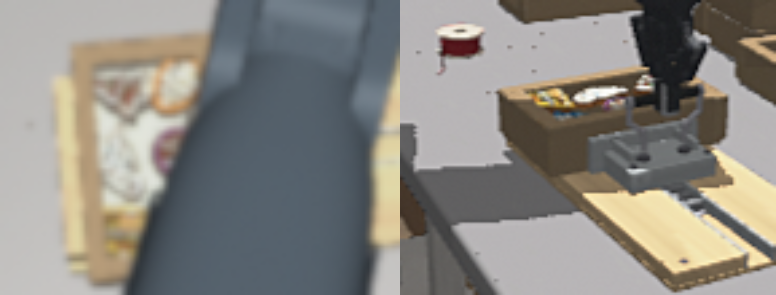

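Box home on the fence, no gap visible, stop flush against it, about 11 N on the box. Next I relax the push, open slightly so the bar drops, and lower the tool a little.

Emit:
send_rows:
  hand: [255, 255, 175, 175, 175, 175, 175, 175, 175, 175]
  dp:
    - [0, 0, 0]
    - [0, 0, 0]
    - [0, 0, 0]
    - [0, 0, 0]
    - [0, 0, 0]
    - [0, 0, 4]
    - [0, 0, 8]
    - [0, 0, 12]
    - [0, 0, 12]
    - [0, 0, 12]
  spin: [0, 0, 0, 0, 0, 0, 0, 0, 0, 0]

```text
clock: 8.62
tool_pos: [0.4609, -0.1229, 0.089]
orientation: [3.134, 0.1, -0.001]
ft_force: [-1.3, 0.9, -0.2]
opening: 0.0268
```

```bash
cat > look.py <<'E'
from plant import ctrl
import cv2,sys,numpy as np
s=ctrl.observe();print(s["tool_pos"].round(4),s["ft_force"].round(2),s["opening"].round(4))
w=ctrl.get_image("wrist")["frame"];f=ctrl.get_image("side")["frame"]
np.savez(sys.argv[1],w=w,s=f)
o=np.hstack([cv2.resize(w[140:380,160:420],(390,360)),cv2.resize(f[190:250,245:310],(390,360))])
cv2.imwrite(f"pics/{sys.argv[1]}.png",o[:,:,::-1])
E
python3 look.py r5
```

```text
Traceback (most recent call last):
  File "look.py", line 3, in <module>
    s=ctrl.observe();print(s["tool_pos"].round(4),s["ft_force"].round(2),s["opening"].round(4))
                                                                         ^^^^^^^^^^^^^^^^^^
AttributeError: 'float' object has no attribute 'round'
```

```bash
sed -i 's/s\["opening"\].round(4)/s["opening"]/' look.py; python3 look.py r5
```

```text
[ 0.4609 -0.1229  0.089 ] [-1.3   0.89 -0.16] 0.026846823838512078
```

View pics/r5.png

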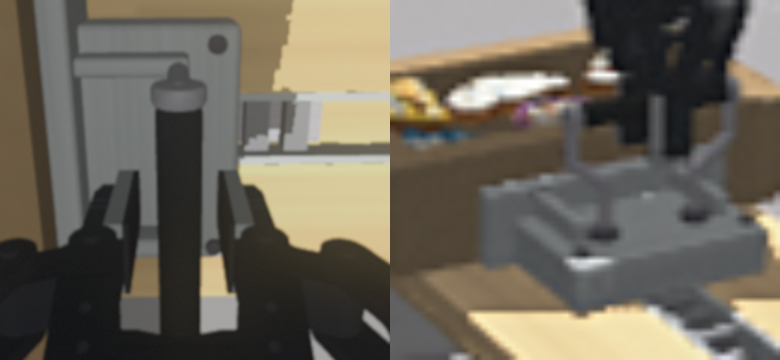

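```bash
cat > bar.py <<'E'
from plant import ctrl
import pickle,sys
from h import *
def meas(g,y0):
    f=g["frame"].astype(int).sum(2)/3;c=f[150:260,272:286].mean(1)   # column strip over the cap and rod
    k=150+int(np.argmin(np.diff(cv2.GaussianBlur(c.reshape(-1,1),(1,5),0)[:,0])))
    row=f[k+12:k+30,230:330].mean(0);d=np.where(row<45)[0]
    return k
if __name__=="__main__":
    s,d=pickle.load(open("w2.pkl","rb"));g=d["wrist"];print("ref lifted, boundary row",meas(g,0))
    X=ray(g,279,meas(g,0)+.5,.120);print("boundary pt if z=.120",X.round(4))
    s=ctrl.observe();g=ctrl.get_image("wrist");k=meas(g,0);print("now",s["tool_pos"].round(4),k)
    ju=np.array([.998,.066,0]);jv=np.array([-.066,.998,0])
    base=X+(-.1229+.1766)*jv/.998
    for h in(0,.005,.010,.014):
        p=P(g)@np.r_[base[:2],.106+h,1];print(h,(p[:2]/p[2]).round(1))
E
python3 bar.py
```

```text
ref lifted, boundary row 208
boundary pt if z=.120 [ 0.5043 -0.1738  0.12  ]
now [ 0.4611 -0.123   0.0894] 214
0 [279.1 206.5]
0.005 [279.2 209.9]
0.01 [279.3 213.5]
0.014 [279.3 216.7]
```

The bar is at about 10 mm, riding on a tooth. I'll take up the slack (about 7 mm) going back, then move in steps under 3 mm, checking force and bar height each time.

Emit:
send_rows:
  hand: [175, 175, 175, 175, 175]
  dp:
    - [0, 2, 0]
    - [0, 4, 0]
    - [0, 6, 0]
    - [0, 7, 0]
    - [0, 7, 0]
  spin: [0, 0, 0, 0, 0]

```text
clock: 9.18
tool_pos: [0.4617, -0.1301, 0.0895]
orientation: [3.134, 0.1, 0.0]
ft_force: [-0.0, 0.5, 0.3]
opening: 0.0266
```

Emit:
send_rows:
  hand: [175, 175, 175]
  dp:
    - [0, 1, 0]
    - [0, 1.5, 0]
    - [0, 1.5, 0]
  spin: [0, 0, 0]

```text
clock: 9.43
tool_pos: [0.4618, -0.1312, 0.0895]
orientation: [3.135, 0.1, 0.0]
ft_force: [-0.2, 4.9, 1.2]
opening: 0.0269
```

Run:
```python
from bar import *
g=ctrl.get_image("wrist");k=meas(g,0);print(k)
f=g["frame"].astype(int).sum(2)/3
print(f[k+10:k+20,240:320].mean(0).round().astype(int).tolist())
cv2.imwrite("pics/r6.png",cv2.resize(g["frame"][140:380,160:420,::-1],(520,480)))
```

```text
151
[122, 122, 123, 123, 123, 123, 123, 123, 123, 123, 123, 122, 122, 122, 122, 123, 123, 124, 126, 125, 124, 124, 124, 124, 123, 123, 123, 123, 123, 123, 123, 124, 125, 125, 124, 124, 124, 123, 123, 122, 122, 123, 123, 124, 123, 121, 113, 102, 93, 89, 86, 85, 84, 84, 85, 85, 88, 94, 102, 114, 122, 124, 125, 125, 123, 119, 115, 108, 104, 110, 115, 116, 116, 116, 116, 116, 116, 117, 117, 116]
```

```bash
cat > bar2.py <<'E'
from plant import ctrl
from h import *
def bar():
    s=ctrl.observe();g=ctrl.get_image("wrist");f=g["frame"].astype(int).sum(2)/3
    r=f[222:236,245:310].mean(0);d=np.where(r<50)[0]+245
    run=max(np.split(d,np.where(np.diff(d)>1)[0]+1),key=len);u=run.mean()
    c=f[180:250,int(u)-5:int(u)+6].mean(1)
    k=180+int(np.argmin(np.diff(cv2.GaussianBlur(c.reshape(-1,1),(1,5),0)[:,0])))
    # boundary lies at jig-x offset of the grasp line: ref from the lifted bar
    hs=np.linspace(-.004,.018,89);xw=.5043-.066*(s["tool_pos"][1]+.1766)
    rows=[(lambda p:p[1]/p[2])(P(g)@np.array([xw,s["tool_pos"][1],.106+h,1])) for h in hs]
    h=hs[np.argmin(np.abs(np.array(rows)-k-.5))]
    X=ray(g,u,k+.5,.106+h)
    print("rod px",u,len(run),"row",k,"handle mm",round(1e3*h,1),"rod",X.round(4),"tool",s["tool_pos"].round(4),"F",s["ft_force"].round(1))
if __name__=="__main__":bar()
E
python3 bar2.py
```

```text
rod px 261.0 29 row 214 handle mm 10.8 rod [ 0.5007 -0.121   0.1168] tool [ 0.4618 -0.1312  0.0895] F [-0.5  5.6  1.4]
```

Emit:
send_rows:
  hand: [175, 175, 175]
  dp:
    - [0, 1, 0]
    - [0, 2, 0]
    - [0, 2, 0]
  spin: [0, 0, 0]

```text
clock: 9.78
tool_pos: [0.4619, -0.1326, 0.0895]
orientation: [3.136, 0.101, 0.0]
ft_force: [0.2, 6.5, 1.5]
opening: 0.0269
```

```bash
python3 bar2.py
```

```text
rod px 261.0 29 row 214 handle mm 10.8 rod [ 0.5008 -0.1225  0.1168] tool [ 0.4619 -0.1326  0.0895] F [0.2 6.5 1.5]
```

Emit:
send_rows:
  hand: [175, 175, 175]
  dp:
    - [0, 1, 0]
    - [0, 2.4, 0]
    - [0, 2.4, 0]
  spin: [0, 0, 0]

```text
clock: 10.08
tool_pos: [0.462, -0.1346, 0.0894]
orientation: [3.137, 0.101, 0.001]
ft_force: [0.7, 5.3, 1.2]
opening: 0.0272
```

```bash
python3 bar2.py
```

```text
rod px 261.0 29 row 214 handle mm 10.5 rod [ 0.5008 -0.1245  0.1165] tool [ 0.462  -0.1346  0.0894] F [0.7 5.3 1.2]
```

Emit:
send_rows:
  hand: [175, 175, 175]
  dp:
    - [0, 1, 0]
    - [0, 2.4, 0]
    - [0, 2.4, 0]
  spin: [0, 0, 0]

```text
clock: 10.38
tool_pos: [0.4622, -0.1366, 0.0894]
orientation: [3.138, 0.102, 0.001]
ft_force: [1.6, 4.9, -0.0]
opening: 0.0262
```

```bash
python3 bar2.py
```

```text
rod px 261.0 29 row 214 handle mm 10.5 rod [ 0.501  -0.1265  0.1165] tool [ 0.4622 -0.1366  0.0894] F [ 1.6  4.9 -0. ]
```

Emit:
send_rows:
  hand: [175, 175, 175]
  dp:
    - [0, 1, 0]
    - [0, 2.4, 0]
    - [0, 2.4, 0]
  spin: [0, 0, 0]

```text
clock: 10.68
tool_pos: [0.4622, -0.1391, 0.0893]
orientation: [3.138, 0.102, 0.0]
ft_force: [-0.4, 2.4, -0.1]
opening: 0.0269
```

```bash
python3 bar2.py
```

```text
rod px 263.0 27 row 206 handle mm -0.7 rod [ 0.5012 -0.1293  0.1052] tool [ 0.4622 -0.1391  0.0893] F [-0.4  2.4 -0.1]
```

The bar dropped fully (about 0 mm) and the force fell to the drag level, so the latch is in a notch. The stop has come back about 8 mm. I'll centre the fingers and withdraw upwards.

Emit:
send_rows:
  hand: [175, 175, 175, 175, 175, 150, 150, 150, 150, 150, 150, 150, 150, 150, 150]
  dp:
    - [0, -3, 0]
    - [0, -6, 0]
    - [0, -7, 0]
    - [0, -7, 0]
    - [0, -7, 0]
    - [0, -7, 0]
    - [0, -7, 0]
    - [0, -7, -10]
    - [0, -7, -25]
    - [0, -7, -45]
    - [0, -7, -70]
    - [0, -7, -100]
    - [0, -7, -125]
    - [0, -7, -125]
    - [0, -7, -125]
  spin: [0, 0, 0, 0, 0, 0, 0, 0, 0, 0, 0, 0, 0, 0, 0]

```text
clock: 11.98
tool_pos: [0.4626, -0.1322, 0.2161]
orientation: [3.137, 0.101, 0.005]
ft_force: [0.8, 0.4, -0.6]
opening: 0.0352
```

Emit:
send_rows:
  hand: [150, 150, 150, 150, 150, 150, 150, 150, 150, 150]
  dp:
    - [0, 40, -20]
    - [0, 80, -20]
    - [0, 120, -20]
    - [0, 160, -20]
    - [0, 190, -20]
    - [0, 210, -20]
    - [0, 220, -20]
    - [0, 220, -20]
    - [0, 220, -20]
    - [0, 220, -20]
  spin: [0, 0, 0, 0, 0, 0, 0, 0, 0, 0]

```text
clock: 12.82
tool_pos: [0.4767, -0.3504, 0.2366]
orientation: [3.137, 0.103, 0.004]
ft_force: [0.3, 1.1, -1.2]
opening: 0.0352
```

Run:
```python
from plant import ctrl
import cv2,pickle,numpy as np
print(ctrl.observe()["ft_force"].round(2),ctrl.observe()["clock"])
d={n:ctrl.get_image(n) for n in("top","side")};pickle.dump(d,open("f.pkl","wb"))
o=np.hstack([cv2.resize(d["top"]["frame"][180:250,240:340],(400,280)),cv2.resize(d["side"]["frame"][180:278,200:340],(400,280))])
cv2.imwrite("pics/f.png",o[:,:,::-1])
```

```text
[ 0.34  1.08 -1.17] 12.8167
```

View pics/f.png

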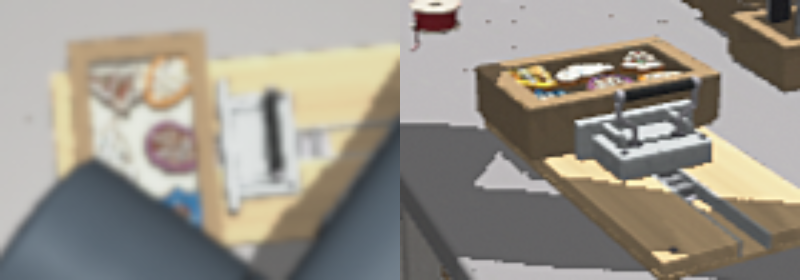

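The final view shows the box against the fence, with its right edge running from (205,32) to about (217,230) in the crop. The bar is low on the stop, there is a small gap to the box, and the arm is clear.

Run:
```python
from h import *;import pickle
d=pickle.load(open("f.pkl","rb"));t,s=d["top"],d["side"]
T=lambda x,y:((x+.5)/4-.5+240,(y+.5)/4-.5+180);k=140/400
S=lambda x,y:((x+.5)*k-.5+200,(y+.5)*k-.5+180)
print("grip",tri(t,T(272,130),s,S(658,90)).round(4))
a,b,c=[ray(t,*T(*p),.084) for p in((205,32),(217,230),(67,45))]
print(a,b,c);v=a-b;u=a-c
print("yaw",np.arctan2(v[1],v[0]),np.arctan2(u[1],u[0]) , "box width y",np.hypot(*u[:2]))
jv=np.array([-.066,.998]);o=np.array([.4608,-.1515])
print("front edge jig y",(a[:2]-o)@jv,(b[:2]-o)@jv,"back corner",(c[:2]-o)@jv)
```

```text
grip [ 0.6561 -0.2803  0.1163]
[ 0.57274242 -0.06535682  0.084     ] [ 0.36523451 -0.07306666  0.084     ] [0.56144473 0.07846645 0.084     ]
yaw 0.03713733183766289 -1.4924047556352058 box width y 0.14426632424302138
front edge jig y 0.07858269083272658 0.08458379765395171 back corner 0.2228639671685609
```

Run:
```python
from h import *;import pickle
d=pickle.load(open("f.pkl","rb"));t,s=d["top"],d["side"]
T=lambda x,y:((x+.5)/4-.5+240,(y+.5)/4-.5+180);k=140/400
print("grip",tri(t,T(272,130),s,((258.5)*k-.5+200,(90.5)*k-.5+180)).round(4))
# box/bed edge: kraft is less bright than bed/stop; sub-pixel crossing per row
f=cv2.GaussianBlur(t["frame"],(3,3),0).astype(float)
def fit(im,rows,c0,c1):
    P=[]
    for r in rows:
        l=im[r,c0:c1];i=int(np.argmax(np.abs(np.diff(l))));g=np.abs(np.diff(l))[max(i-1,0):i+2];P.append(ray(t,c0+max(i-1,0)+.5+(g*np.arange(len(g))).sum()/g.sum(),r,.084))
    P=np.array(P);p=np.polyfit(P[:,0],P[:,1],1);return np.arctan(p[0]),np.median(P,0).round(4),np.std(P[:,1]-np.polyval(p,P[:,0])).round(4)
print("now",fit(f[:,:,1],range(193,233),287,297))
```

```text
grip [ 0.4639 -0.1308  0.1019]
now (np.float64(-0.05560023013071773), array([ 0.467 , -0.0667,  0.084 ]), np.float64(0.0114))
```

Bar height reads 0.102, the same as when it was down at the start. The top view is too coarse to check squareness, so I'll take one wrist look from above.

Emit:
send_rows:
  hand: [150, 150, 150, 150, 150, 150, 150, 150, 150, 150]
  dp:
    - [0, -30, -30]
    - [0, -60, -50]
    - [0, -90, -70]
    - [0, -120, -90]
    - [0, -150, -110]
    - [0, -180, -110]
    - [0, -210, -110]
    - [0, -230, -110]
    - [0, -230, -110]
    - [0, -230, -110]
  spin: [0, 0, 0, 0, 0, 0, 0, 0, 0, 0]

```text
clock: 13.75
tool_pos: [0.4611, -0.1192, 0.3468]
orientation: [3.136, 0.108, 0.006]
ft_force: [-0.2, -0.6, 0.2]
opening: 0.0351
```

Run:
```python
from plant import ctrl
import cv2,pickle
g=ctrl.get_image("wrist");pickle.dump(g,open("f2.pkl","wb"));cv2.imwrite("pics/f2.png",cv2.resize(g["frame"][:,:,::-1],(784,588)))
```

```text
(no output)
```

View pics/f2.png

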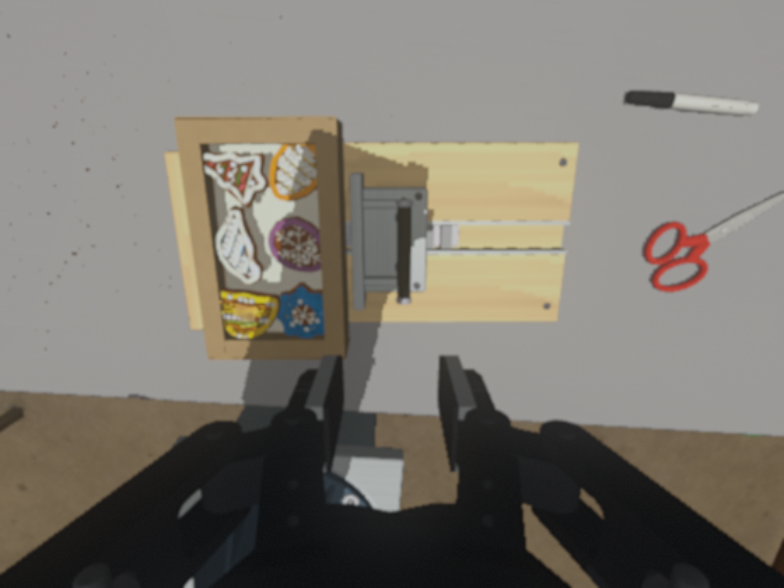

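The corners here are sharp: box top at (176,119), (335,119), (346,355) and (207,358); fence outer edge from (166,153) to (191,329); bed back corners at (578,143) and (557,321). The scissors and marker look undisturbed.

Run:
```python
from h import *;import pickle
g=pickle.load(open("f2.pkl","rb"));R_=lambda p,z:ray(g,(p[0]+.5)/1.4-.5,(p[1]+.5)/1.4-.5,z)
def L(n,p,q,z):
    a,b=R_(p,z),R_(q,z);v=a-b;print(n,a.round(4),b.round(4),"yaw",np.arctan2(v[1],v[0]).round(4),"mid",((a+b)/2).round(4))
L("box rear(fence side)",(176,119),(207,358),.084);L("box front",(335,119),(345,355),.084)
L("fence outer",(166,153),(191,329),.072);L("bed back",(578,143),(557,321),.022);L("stop face",(351,175),(351,308),.066);L("rod",(404,203),(404,300),.106)
```

```text
box rear(fence side) [0.5633 0.0784 0.084 ] [0.331  0.0644 0.084 ] yaw 0.0605 mid [0.4471 0.0714 0.084 ]
box front [ 0.5731 -0.0624  0.084 ] [ 0.3443 -0.08    0.084 ] yaw 0.0767 mid [ 0.4587 -0.0712  0.084 ]
fence outer [0.5336 0.0957 0.072 ] [0.3575 0.0845 0.072 ] yaw 0.0635 mid [0.4456 0.0901 0.072 ]
bed back [ 0.5729 -0.3079  0.022 ] [ 0.3757 -0.3226  0.022 ] yaw 0.0745 mid [ 0.4743 -0.3153  0.022 ]
stop face [ 0.5257 -0.0771  0.066 ] [ 0.3905 -0.0828  0.066 ] yaw 0.0421 mid [ 0.4581 -0.0799  0.066 ]
rod [ 0.5061 -0.1285  0.106 ] [ 0.4159 -0.1356  0.106 ] yaw 0.0789 mid [ 0.461  -0.1321  0.106 ]
```

```bash
python3 -c "
from plant import ctrl
print(ctrl.close_job())"
```

```text
the job is handed in; nothing more can be done
None
```

I closed the jig and handed it in at about 14 s; no verdict is reported, so success rests on my own checks.

**What I did:** I gripped the bar, lifted it about 14 mm and slid the stop until the box was home. I pressed the box up to about 11 N, then let the bar drop. It landed on top of a tooth, so I nudged the stop back in steps of about 2 mm. After about 8 mm the bar fell into a notch and the force dropped to about 2 N. I did not pull on the stop after that, and withdrew the arm.

**Last checks:**
- **Bar:** fully down, within about 1 mm by the wrist camera.
- **Stop:** at about 0.14 on its slide, with a gap of about 9 mm to the box.
- **Box:** its fence-side edge is within about 2 mm of the fence, and its yaw of about 0.07 rad matches the jig's.
- **Other things:** the scissors and marker look undisturbed in the last view. I did not measure them, and checked the ribbon only in an earlier side view.

**Checks that disagreed:**
- A box-edge fit in the coarse top view was too noisy to use (11 mm scatter). I took a sharper wrist view instead, and the box figures above come from that.
- One triangulation of the grip was wrong because of a crop-offset slip; redone, it agreed.
- Triangulation reads the bar about 3 to 4 mm lower than the stated 106 mm, but by about the same amount before and after.

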